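Swing down the tilt-out bin with the hook pole

ROBOT

A 6-joint arm with a two-finger parallel gripper is mounted at the origin on the work surface. World frame = base frame: x ahead of the robot, y to its left, z up, the work surface at z = 0. Lengths are in m, angles in rad, forces in N, time in s.
With the tool pointing down it reaches from about 0.35 to 0.975 m from the base axis. Payload 4.9 kg.
Tool frame: the origin (TCP) lies at the very end of the fingers, on their centre line; the grasp point (between the pads) lies 19 mm behind it; z points along the fingers, y is the direction in which the jaws open and shut (so a half turn about z gives the same grasp; the last joint's range is limited). The gripper opens to 85 mm and grips with 20 to 120 N. Pads are 22 mm wide; open, the fingers measure 114 mm over their backs; the gripper's body (76 mm by 85 mm) begins 54 mm behind the grasp point. The pads swing forward as they close: fully open they stand 13 mm farther back than shut.
Start: joints at [1.16, 0.053, 1.613, -0, 1.476, -0.119], TCP at [0.18, 0.599, 0.231] pointing down, gripper open.
Joint ranges: [-3.01, 3.01], [-1.01, 2.22], [0.06, 2.58], [-1.02, 4.17], [0.09, 2.62], [-3.14, 3.14]. Speed limits (rad/s): [2.57, 2.57, 3.14, 3.14, 3.14, 3.14].

INTERFACE

Orientations are given as a unit quaternion [w, x, y, z].
In Python, from plant import monitor, eyes, manip gives the robot as it stands.
- The arm moves only by the tool step_arm, never from a script. Its argument "motion" is a list of rows, each a list of 7 numbers: the shift along the world's x, y, z scaled (see below), then the turn, a rotation vector about the world's x, y, z scaled (see below), then the closure in counts, from 0 (fully open) to 255 (shut). In form: [[x, y, z, ax, ay, az, grip], ...]. A call has 1 to 10 rows; each row is the pose to reach, as a shift and turn from the pose commanded when the call began; what a row does not reach only later rows make up. The controller multiplies each number of a shift by 0.5 m and each number of a turn by 1.5 rad. A row lasts 1/10 s, in which the tool goes at most 50 mm and 8.59 degrees, less where a joint would pass 70% of its speed; a pose out of reach is approached as far as the arm can. A call with a number of a shift or a turn outside -1 to 1 is refused whole. A call with a gripper value outside its range is refused whole. The fingers move at their own pace and stop on an object; the grip force is fixed at half the most. Time passes only in rows, so rows that repeat a pose let the fingers close. It gives the time, the measured TCP pose, the force and the opening at its end, in the units of the state.
- monitor.state(): the state, without advancing time (a new reading comes with each control period).
- eyes.grab_frame(name): name is "scene" or "top" or "wrist"; returns a dict with "pixels" (400x640x3 uint8, red, green, blue), "mtx" (3x3 intrinsics, pixels), "rvec" (rotation vector, rad) and "tvec" (3), from world to camera coordinates, as OpenCV has them; the wrist camera has in their place "hand_eye" (4x4, takes a point from camera to tool coordinates, whose origin is the TCP and whose axes are the flange's). Camera axes: x right, y down, z forward; pixel columns grow to the right and rows downward; lengths in m; the calibration is good to about 2 mm. A picture is of the moment at which its call begins: read the wrist's pose just before it. There is no depth.
- manip.job_done(): hands the job in, once; it reports no verdict.
Trained networks look in the newest picture that a camera, given by its name, has taken for a name from the list of things; names that differ only in an ending like _2 or _b are one class to them, and where a whole thing is asked for, a point or a joint stands for the part that bears it (a point fixed in the world has none). Each returns a list of dicts, best first, with "p" (0 to 1); they miss things now and then, are a little off and sometimes report something else, mostly with a low value. They report only what shows in the picture. A call takes as long as a camera call.
- eyes.look_for(name, camera): "box" ([centre column, centre row, width, height] in pixels, round what is visible of it).
- eyes.pinpoint(name, camera): "uv" ([column, row] in pixels: a listed point, or the origin of a listed thing).
The state is a dict: "time": time; "joint_pos": joint angles; "joint_vel": joint speeds; "joint_efforts": joint torques, N m; "tool_pos": TCP position; "tool_rot": TCP orientation; "contact_force": force on the tool from outside, world axes, zero at the start; "ft_torque": the same for the moment, N m; "gripper_width": opening from 0.0 (shut) to 1.0 (fully open).
Only numpy, scipy, OpenCV 4.12 (cv2) and the standard library are available. Lean on these libraries where they do the work, as an engineer would, in place of code of your own. Each camera call takes 0.05 s, during which the arm holds its last target.

TASK

Take the hook pole from its rest, drop its hook into the steel eye of the orange tilt-out bin and swing the bin down over its catch and on to its stop, holding it there a moment with a firm, steady pull of about 15 N, never over 25 N, so that it is surely home. Then unhook the pole and lay it back in its rest, hook pointing the same way as before, with the bin left open. Never let the bin fly open or slam, do not touch it with the hand, and leave the other things on the counter alone.

Things in the scene. Friction and masses are not known exactly. Their poses are not given: they have to be found in the camera images.
- eye (a point): Centre of the steel eye at the top of the bin's front: a ring of 5 mm wire, clear hole 22 mm, outside 32 mm. Bin shut: the ring lies level (hole axis = z, up), so a hook drops in from above; x points level into the shelf, the bin comes out towards -x. Its centre is 25 mm in front of the bin's lip, 35 mm in front of the shelf board above (322 to 340 mm high). Turns with the bin.
- bin_hinge (a point): Middle of the fixed level hinge rod at the bin's lower front edge, 120 mm above the counter. x points straight back into the shelf, y along the rod; the bin's top swings out towards -x and down. Bin shut: the eye's centre is 165 mm above this point and 37 mm in front (169 mm from the rod).
- bin (a joint): Tilt of the orange bin (front 236 x 195 mm, 0.4 to 0.75 kg): 0 shut, growing as it comes out. Spring and weight pull it shut with 1 to 3 N at the eye; let go, it slams. Its stay is clamped at an unseen setting: a hard stop somewhere from 0.46 to 0.64 rad and, 0.08 to 0.03 rad before it, a sprung roller catch to pull over (5 to 9 N at the eye), which then holds the bin out. Feel for them.
- pole_grip (a point): Middle of the hook pole's wooden grip (150 mm long, 18 wide, 22 high), on the pole's axis; pole 0.16 to 0.23 kg. x runs along the pole to the hook, z up as it lies in its rest. Behind, a wooden tail (16 wide, 18 high) ends 172 mm from this point; ahead runs a 10 mm steel shaft. It balances within 25 mm of this point.
- hook (a point): Middle of the pole's hook, a straight round steel tine 7 mm thick that points down (-z), square to the pole, at its front end: 200 mm ahead of the grip's middle and 30 mm below the pole's axis. The tine's rounded lower end is 18 mm below this point. Axes as at the grip.
- rest_seat (a point): Where the grip's middle lies with the pole in its rest, 61 mm above the counter; x the way the hook points, z up. The rest is a fixed wooden stand: two uprights 14 mm thick, 100 mm before and behind this point, with notches 22 mm (tail) and 15 mm (shaft) wide, flared above, tops 85 mm high; base 250 x 85 x 12 mm. Free room for fingers between the uprights.
- rack: Fixed meranti over-counter shelf, 300 mm wide, 215 mm deep, 340 mm high, that carries the bin beneath its front edge. Origin at the centre of its underside, x pointing to its back (front at -x).
- cobek: Dark volcanic stone mortar, 176 mm across, 58 mm high, loose; origin at the centre of its underside.
- pestle: Dark stone pestle lying on the counter, 120 mm long, 44 mm thick, loose; origin at its middle on the counter, x along it.
- bowl: Stainless steel mixing bowl, 184 mm across, 75 mm high, loose; origin at the centre of its underside.
- tub: Clear plastic tub with tightened white twist cap, 92 mm across, 108 mm high, loose; origin at the centre of its underside.
- spatula: Green silicone spatula with wooden handle, 290 mm long, 16 mm thick, lying on the counter; origin at its middle on the counter, x along it towards the blade.
- salt: Glass salt jar with red cap, 60 mm across, 85 mm high, loose; origin at the centre of its underside.

How it is judged:
On the way, in this order (a step that is already met when the one before it is completed fails the run):
1. The hook's tine is in the eye while the bin is still shut (x of eye in the frame of hook between -0.012 and 0.012 m and y of eye in the frame of hook between -0.012 and 0.012 m and z of eye in the frame of hook between -0.016 and 0.028 m and value of joint bin below 0.08 rad), for 0.1 s.
2. The bin has been drawn out over its catch and is held on its stop by a firm pull of the hook (at least 11 N for 0.2 s) (value of joint bin above 0.45 rad and contact force between pole and bin above 11 N), for 0.2 s.
At the end, for the whole second after the job is handed in: The bin stays out, held by its catch (tilt above 0.44 rad), and the pole lies at rest in both notches of its rest: grip's middle within 22 mm along, 8 mm across and 5 mm in height of its place, hook to the same end as at the start and pointing down, pole within 0.08 rad of the rest's line (value of joint bin above 0.44 rad and x of pole_grip in the frame of rest_seat between -0.022 and 0.022 m and y of pole_grip in the frame of rest_seat between -0.008 and 0.008 m and z of pole_grip in the frame of rest_seat between -0.005 and 0.005 m and angle between the x axis of pole_grip and the x axis of rest_seat, either way round below 0.08 rad and x of hook in the frame of rest_seat above 0.15 m and z of hook in the frame of rest_seat below -0.02 m and linear speed of pole below 0.02 m/s); the robot touches nothing.
It fails at once if The hook pole bears on the bin or its eye with more than 25 N (contact force between pole and bin above 25 N).
It fails at once if The hand or arm touches the bin (contact force between any of the fingers, the arm and bin above 1 N).
It fails at once if The bin flies open or slams shut (faster than 2 rad/s) (velocity of joint bin above 2 rad/s or velocity of joint bin below -2 rad/s).
It fails at once if A bystander is moved by more than 25 mm or the jar or tub is tipped (distance of any of cobek, pestle, bowl, tub, spatula, salt from where it was at the start of the episode above 0.025 m or angle between any of tub, salt's own z axis and vertical above 0.4 rad).
It also fails if it takes over 62 s, if anything falls off the work surface, if the arm or the gripper's body presses on something with over 40 N, if the wrist force passes 120 N, or if a joint passes its speed limit or range.

## Working session

There is one attempt and no reset: what is moved stays moved. The work goes in short steps, Python scripts to look and compute and a tool call to move; the robot and the scene stay as the last step left them, time stands still between calls to the robot, and variables do not carry over. Pictures are saved under pics/ and viewed, and the job is handed in when it is done.

Besides the shell and the picture viewer there is one more tool, called after "Emit:" as name(argument=value, ...), one argument or row to a line, values as JSON. step_arm: Moves the arm, as the interface text tells. Its arguments: {"type":"object","properties":{"motion":{"type":"array","items":{"type":"array","items":{"type":"number"}}}},"required":["motion"]}

```bash
mkdir -p pics; ls; cat > h.py <<'E'
import numpy as np, cv2
from plant import monitor, eyes, manip
def grab(n,fn=None):
    f=eyes.grab_frame(n)
    if fn: cv2.imwrite('pics/'+fn,np.ascontiguousarray(f['pixels'][:,:,::-1]))
    return f
def cam(f):
    R=cv2.Rodrigues(np.array(f['rvec'],float))[0]; t=np.array(f['tvec'],float).ravel(); return np.array(f['mtx']),R,t
def ray(f,uv):
    K,R,t=cam(f); d=R.T@np.linalg.solve(K,[uv[0],uv[1],1]); return -R.T@t,d/np.linalg.norm(d)
def onz(f,uv,z):
    c,d=ray(f,uv); return c+d*(z-c[2])/d[2]
def tri(f1,u1,f2,u2):
    a,d=ray(f1,u1);b,e=ray(f2,u2)
    s=np.linalg.lstsq(np.c_[d,-e],b-a,rcond=None)[0]
    p,q=a+d*s[0],b+e*s[1]; return (p+q)/2,np.linalg.norm(p-q)
def proj(f,P):
    K,R,t=cam(f); return cv2.projectPoints(np.array(P,float).reshape(-1,1,3),np.array(f['rvec'],float),t,K,None)[0].reshape(-1,2)
E
python3 - <<'E'
from h import *
print(monitor.state())
fs={n:grab(n,n+'0.png') for n in('scene','top')}
for n in('scene','top'):
    for k in ['eye','bin_hinge','pole_grip','hook','rest_seat','rack','cobek','pestle','bowl','tub','spatula','salt']:
        r=eyes.pinpoint(k,n)
        print(n,k,[(np.round(x['uv'],1).tolist(),round(x['p'],2)) for x in r[:2]])
    print(cam(fs[n]))
E
```

```text
pics
{'time': 0.0, 'joint_pos': array([ 1.16003891e+00,  5.33789818e-02,  1.61429007e+00, -6.29737383e-06,
        1.47601894e+00, -1.19005999e-01]), 'joint_vel': array([-0.00052227, -0.00085124, -0.00023716,  0.00070331, -0.00082497,
       -0.00118414]), 'joint_efforts': array([-1.76351892e-03, -3.93672037e+01, -3.70175171e+01, -3.19653427e-04,
        6.92753558e-03, -1.20543584e-05]), 'tool_pos': array([0.17952153, 0.59800809, 0.23005166]), 'tool_rot': array([-2.71250119e-04,  1.45358516e-01,  9.89378494e-01, -1.01195208e-03]), 'contact_force': array([-0.08322349, -0.05223367,  0.022338  ]), 'ft_torque': array([-0.01160096, -0.05787175, -0.03104566]), 'gripper_width': 1.00024013296845}
scene eye [([243.5, 123.1], 0.85), ([355.3, 219.8], 0.52)]
scene bin_hinge [([237.5, 160.5], 0.87)]
scene pole_grip [([355.1, 219.6], 0.7)]
scene hook [([307.4, 197.6], 0.68)]
scene rest_seat [([354.9, 219.1], 0.81)]
scene rack [([220.7, 184.0], 0.93)]
scene cobek [([373.9, 305.0], 0.87)]
scene pestle [([450.6, 303.7], 0.9)]
scene bowl [([288.6, 294.8], 0.69)]
scene tub [([220.6, 269.3], 0.62), ([2
[... 616 characters left out ...]
1.6], 0.56)]
top rack [([438.8, 245.2], 0.97), ([234.6, 163.3], 0.7)]
top cobek [([232.7, 164.4], 0.95), ([278.0, 231.6], 0.43)]
top pestle [([180.0, 184.1], 0.93), ([304.9, 146.6], 0.28)]
top bowl [([302.7, 150.0], 0.74)]
top tub [([370.8, 147.0], 0.94)]
top spatula [([177.2, 261.1], 0.76), ([418.5, 241.4], 0.71)]
top salt [([360.9, 173.7], 0.54)]
(array([[400.30378173,   0.        , 311.53895886],
       [  0.        , 400.30378173, 199.34049334],
       [  0.        ,   0.        ,   1.        ]]), array([[-0.00368226, -0.99996096,  0.00803244],
       [-0.99816537,  0.00318997, -0.06046246],
       [ 0.06043447, -0.00824034, -0.99813815]]), array([-0.00209683,  0.60039054,  1.31521922]))
```

View pics/scene0.png

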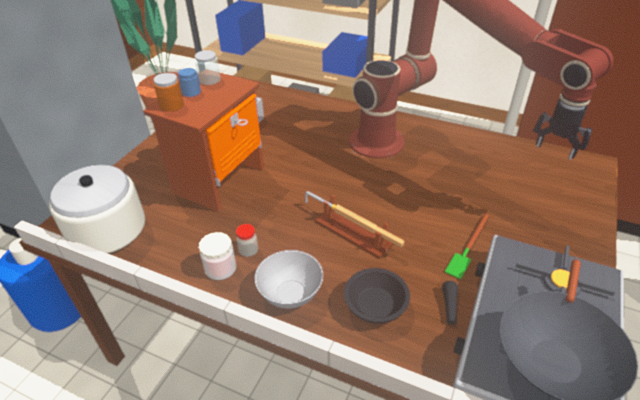

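View pics/top0.png

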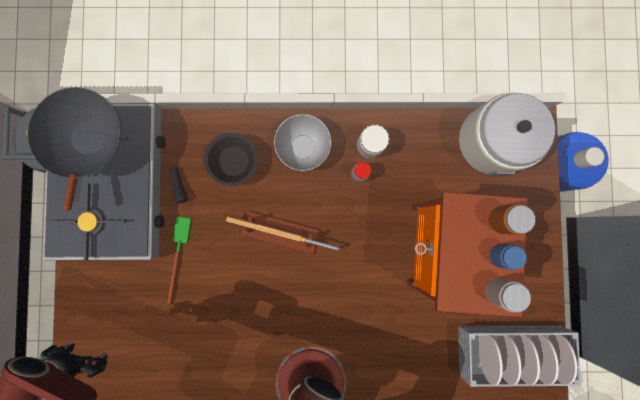

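```bash
python3 - <<'E'
from h import *
S=grab('scene');T=grab('top')
d=dict(eye=((243.5,123.1),(418,249.8)),hinge=((237.5,160.5),(417,242.3)),grip=((355.1,219.6),(276.9,231.1)),hook=((307.4,197.6),(337.9,247.6)),seat=((354.9,219.1),(278.2,231.6)),rack=((220.7,184),(438.8,245.2)))
for k,(a,b) in d.items():
    p,e=tri(S,a,T,b); print(k,p.round(4),round(e,4))
for k,b,z in [('eye',(418,249.8),.285),('hinge',(417,242.3),.12),('grip',(276.9,231.1),.061),('hook',(337.9,247.6),.031),('rack',(438.8,245.2),0)]: print(k,'top',onz(T,b,z).round(4),'scene',onz(S,d[k][0],z).round(4))
E
```

```text
eye [ 0.4501 -0.2868  0.28  ] 0.0044
hinge [ 0.4628 -0.3236  0.1337] 0.0033
grip [0.4969 0.1059 0.0601] 0.004
hook [ 0.4404 -0.0879  0.0355] 0.0036
seat [0.4948 0.103  0.059 ] 0.0013
rack [ 0.4434 -0.4346 -0.018 ] 0.006
eye top [ 0.4494 -0.2834  0.285 ] scene [ 0.4569 -0.2845  0.285 ]
hinge top [ 0.4614 -0.3258  0.12  ] scene [ 0.4484 -0.3365  0.12  ]
grip top [0.4961 0.1076 0.061 ] scene [0.4988 0.1044 0.061 ]
hook top [ 0.4409 -0.0899  0.031 ] scene [ 0.4352 -0.0885  0.031 ]
rack top [ 0.4457 -0.4316  0.    ] scene [ 0.4598 -0.417   0.    ]
```

The scene view shows the shelf with the orange bin and eye at about (243,123), and the pole in its rest from (307,197) to (402,243). In the top view the eye is at (419,249) and the pole runs from (227,219) to (339,248), hook towards the shelf. Triangulated grip-to-hook length is 202 mm, which agrees with the given 200. I'll move above the grip for a wrist view.

Emit:
step_arm(
  motion=[
    [0.635,-0.984,0.1,0,0,-1,0],
    [0.635,-0.984,0.1,0,0,-1,0],
    [0.635,-0.984,0.1,0,0,-1,0],
    [0.635,-0.984,0.1,0,0,-1,0],
    [0.635,-0.984,0.1,0,0,-1,0],
    [0.635,-0.984,0.1,0,0,-1,0],
    [0.635,-0.984,0.1,0,0,-1,0],
    [0.635,-0.984,0.1,0,0,-1,0],
    [0.635,-0.984,0.1,0,0,-1,0],
    [0.635,-0.984,0.1,0,0,-1,0],
  ],
)

```text
time: 2.4
tool_pos: [0.4507, 0.1781, 0.2745]
tool_rot: [0.0, 0.783, 0.622, 0.001]
contact_force: [0.5, 0.6, 0.4]
gripper_width: 0.997
```

Emit:
step_arm(
  motion=[
    [0.122,-0.19,0.0,0,0,-0.04,0],
    [0.122,-0.19,0.0,0,0,-0.04,0],
    [0.122,-0.19,0.0,0,0,-0.04,0],
    [0.122,-0.19,0.0,0,0,-0.04,0],
  ],
)

```text
time: 2.8
tool_pos: [0.5115, 0.0835, 0.2736]
tool_rot: [-0.0, 0.8, 0.6, -0.0]
contact_force: [-0.5, 0.1, 0.2]
gripper_width: 1.003
```

```bash
cat >> h.py <<'E'
from scipy.spatial.transform import Rotation as Rot
def tool():
    s=monitor.state(); q=s['tool_rot']; return Rot.from_quat([q[1],q[2],q[3],q[0]]).as_matrix(),np.array(s['tool_pos'])
def wgrab(fn=None):
    Rt,p=tool(); f=grab('wrist',fn); H=np.array(f['hand_eye'])
    Rcw=Rt@H[:3,:3]; c=Rt@H[:3,3]+p   # cam->world
    f['rvec']=cv2.Rodrigues(Rcw.T)[0]; f['tvec']=-Rcw.T@c; return f
E
python3 - <<'E'
from h import *
print(monitor.state()['joint_pos'].round(3))
W=wgrab('w1.png'); print(np.array(W['hand_eye']).round(3),W['mtx'])
for k,z in [('pole_grip',.061),('hook',.031),('rest_seat',.061),('eye',.285)]:
    for x in eyes.pinpoint(k,'wrist')[:2]: print(k,np.round(x['uv'],1),x['p'],onz(W,x['uv'],z).round(4))
E
```

```text
[ 0.018 -0.227  1.806  0.     1.564  0.302]
[[-0.    -0.947 -0.322  0.084]
 [ 1.    -0.     0.    -0.   ]
 [-0.    -0.322  0.947 -0.141]
 [ 0.     0.     0.     1.   ]] [[314.0031872    0.         322.5772194 ]
 [  0.         314.0031872  196.53413261]
 [  0.           0.           1.        ]]
pole_grip [303.4 156.5] 0.69 [0.4936 0.1008 0.061 ]
hook [535.1 140.8] 0.18 [0.7667 0.0348 0.031 ]
rest_seat [301.2 158.8] 0.67 [0.4904 0.099  0.061 ]
```

View pics/w1.png

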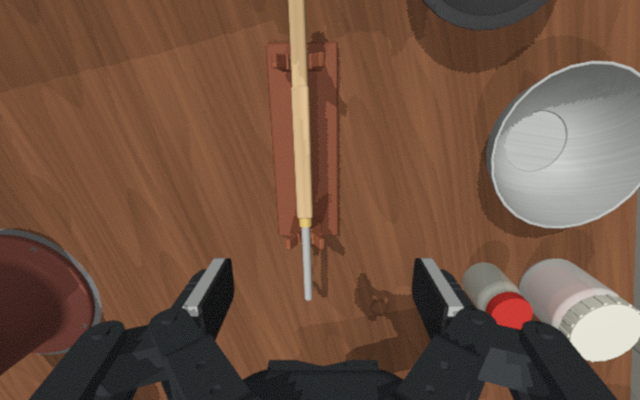

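The wrist view shows the pole axis from about (297,0) to the hook bend at (308,298). The grip runs between rows ~86 and ~222, with the rest beneath it. I'll check the scale from those points, then view the eye from above before grasping.

```bash
python3 - <<'E'
from h import *
im=cv2.imread('pics/w1.png')
cv2.imwrite('pics/w1c.png',cv2.resize(im[30:310,240:380],None,fx=2.1,fy=2.1,interpolation=cv2.INTER_CUBIC))
W=wgrab()
for uv in [(297,5),(299.5,86),(305,219),(306.5,260),(308,296)]: print(uv,onz(W,uv,.066).round(4))
E
```

```text
(297, 5) [0.5309 0.2489 0.066 ]
(299.5, 86) [0.5111 0.1772 0.066 ]
(305, 219) [0.4724 0.0312 0.066 ]
(306.5, 260) [ 0.4579 -0.0229  0.066 ]
(308, 296) [ 0.4441 -0.0749  0.066 ]
```

View pics/w1c.png

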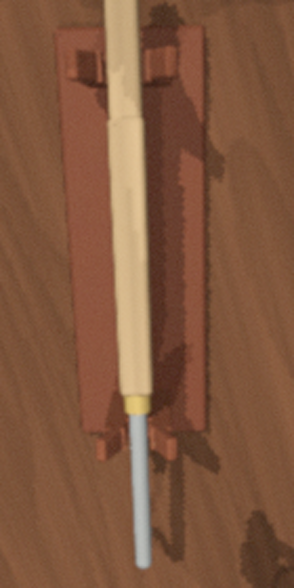

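Emit:
step_arm(
  motion=[
    [0,0,0.2,0,0,0,0],
    [-0.03,-0.1,0.3,0,0,0,0],
    [-0.06,-0.2,0.3,0,0,0,0],
    [-0.09,-0.3,0.3,0,0,0,0],
    [-0.12,-0.4,0.3,0,0,0,0],
    [-0.12,-0.5,0.3,0,0,0,0],
    [-0.12,-0.6,0.3,0,0,0,0],
    [-0.12,-0.65,0.3,0,0,0,0],
    [-0.12,-0.65,0.3,0,0,0,0],
    [-0.12,-0.65,0.3,0,0,0,0],
  ],
)

```text
time: 4.1
tool_pos: [0.4506, -0.2415, 0.4232]
tool_rot: [-0.0, 0.8, 0.6, -0.0]
contact_force: [0.2, -0.2, 0.0]
gripper_width: 1.0
```

```bash
python3 - <<'E'
from h import *
print(monitor.state()['tool_pos'].round(3))
W=wgrab('w2.png')
for k,z in [('eye',.285),('bin_hinge',.12)]:
    for x in eyes.pinpoint(k,'wrist')[:2]: print(k,np.round(x['uv'],1),x['p'],onz(W,x['uv'],z).round(4))
E
```

```text
[ 0.451 -0.241  0.423]
eye [335.4 227.1] 0.94 [ 0.4504 -0.286   0.285 ]
bin_hinge [337.8 205. ] 0.81 [ 0.4497 -0.3255  0.12  ]
```

View pics/w2.png

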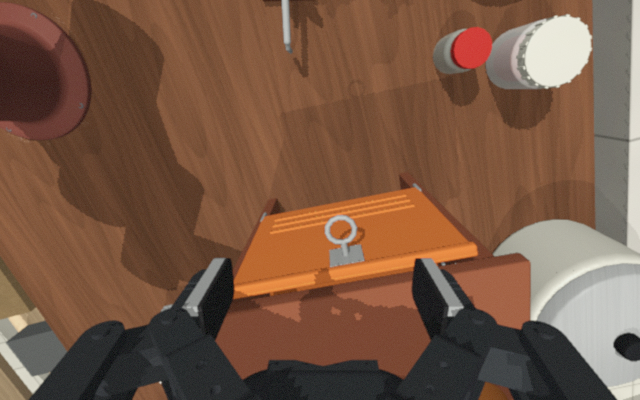

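```bash
python3 - <<'E'
from h import *
im=cv2.imread('pics/w2.png')
c=cv2.resize(im[190:290,220:480],None,fx=3,fy=3,interpolation=cv2.INTER_CUBIC); cv2.imwrite('pics/w2c.png',c)
W=wgrab()
for uv in [(341,230),(341,231),(288,47)]: print(uv,onz(W,uv,.285).round(4),onz(W,uv,.061).round(4))
print('edge lip', [onz(W,u,.31).round(4) for u in [(233,290),(476,248)]])
print('shelf front top', [onz(W,u,.34).round(4) for u in [(225,304),(527,255)]])
E
```

```text
(341, 230) [ 0.4558 -0.288   0.285 ] [ 0.4411 -0.3917  0.061 ]
(341, 231) [ 0.4555 -0.2891  0.285 ] [ 0.4406 -0.3936  0.061 ]
(288, 47) [ 0.4564 -0.1188  0.285 ] [ 0.4422 -0.0874  0.061 ]
edge lip [array([ 0.342 , -0.3087,  0.31  ]), array([ 0.5708, -0.3277,  0.31  ])]
shelf front top [array([ 0.3458, -0.3023,  0.34  ]), array([ 0.5984, -0.3256,  0.34  ])]
```

View pics/w2c.png

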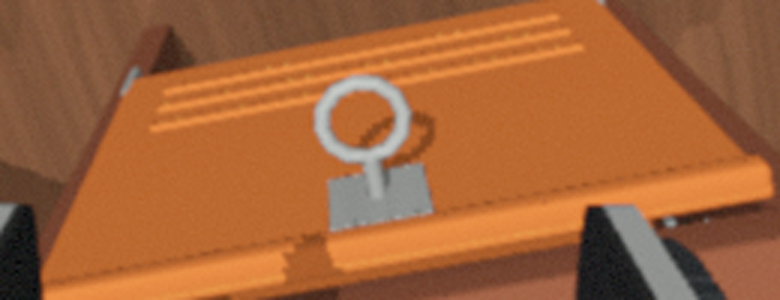

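The eye ring is centred at about (340.7,229.7) in this view, giving (0.4555, -0.288) at z 0.285. That fits 35 mm in front of the board. The network's 335 is about 5 mm left of the ring in the picture, so I use the picture. The grip middle is at (0.4925, 0.105), and the hook predicted from it matches within 1 mm. Now the grasp.

Emit:
step_arm(
  motion=[
    [0.01,0.09,0.0,0,0,0.015,0],
    [0.02,0.18,-0.03,0,0,0.015,0],
    [0.03,0.27,-0.06,0,0,0.015,0],
    [0.045,0.36,-0.1,0,0,0.015,0],
    [0.06,0.45,-0.14,0,0,0.015,0],
    [0.07,0.54,-0.18,0,0,0.015,0],
    [0.08,0.62,-0.22,0,0,0.015,0],
    [0.082,0.69,-0.28,0,0,0.015,0],
    [0.082,0.693,-0.37,0,0,0.015,0],
    [0.082,0.693,-0.46,0,0,0.015,0],
  ],
)

```text
time: 5.3
tool_pos: [0.4916, 0.1095, 0.1936]
tool_rot: [0.001, 0.791, 0.612, 0.001]
contact_force: [-0.9, -0.2, -0.1]
gripper_width: 0.998
```

Emit:
step_arm(
  motion=[
    [0,0,-0.08,0,0,0,0],
    [0,0,-0.16,0,0,0,0],
    [0,0,-0.16,0,0,0,0],
    [0,0,-0.16,0,0,0,0],
  ],
)

```text
time: 5.7
tool_pos: [0.4915, 0.1075, 0.1144]
tool_rot: [-0.0, 0.792, 0.611, -0.0]
contact_force: [-0.2, 0.3, 1.2]
gripper_width: 1.002
```

```bash
python3 - <<'E'
from h import *
print(monitor.state()['tool_pos'].round(4))
W=wgrab('w3.png')
E
```

```text
[0.4915 0.1075 0.1144]
```

View pics/w3.png

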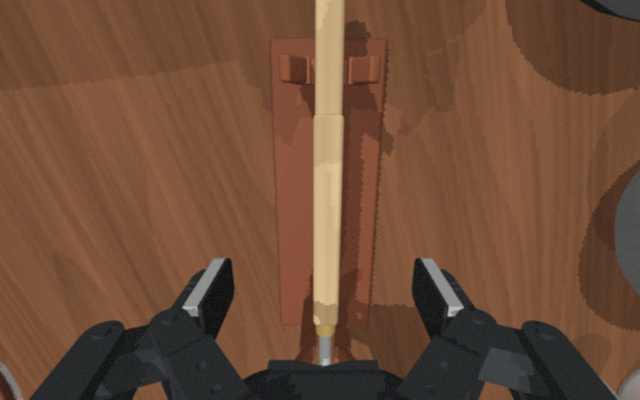

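```bash
python3 - <<'E'
from h import *
W=wgrab()
a,b=onz(W,(328.5,115),.072),onz(W,(324.5,326),.072); print(a,b,(a+b)/2,np.linalg.norm(a-b),np.degrees(np.arctan2(*(a-b)[1::-1])))
E
```

```text
[0.51418346 0.17417094 0.072     ] [0.47441856 0.03097062 0.072     ] [0.49430101 0.10257078 0.072     ] 0.14861890839721653 74.4807029805125
```

Emit:
step_arm(
  motion=[
    [0.005,-0.01,-0.06,0,0,0,0],
    [0.005,-0.01,-0.12,0,0,0,0],
    [0.005,-0.01,-0.147,0,0,0,0],
    [0.005,-0.01,-0.147,0,0,0,0],
    [0.005,-0.01,-0.147,0,0,0,255],
    [0.005,-0.01,-0.147,0,0,0,255],
    [0.005,-0.01,-0.147,0,0,0,255],
    [0.005,-0.01,-0.147,0,0,0,255],
    [0.005,-0.01,-0.147,0,0,0,255],
    [0.005,-0.01,-0.147,0,0,0,255],
  ],
)

```text
time: 6.8
tool_pos: [0.4949, 0.1016, 0.0412]
tool_rot: [0.0, 0.792, 0.61, 0.0]
contact_force: [-1.9, 0.9, 5.2]
gripper_width: 0.206
```

```bash
python3 - <<'E'
from h import *
s=monitor.state(); print(s['tool_pos'].round(4),s['tool_rot'].round(4),s['gripper_width'],s['contact_force'],s['joint_pos'].round(3))
W=wgrab('w4.png')
E
```

```text
[0.4949 0.1016 0.0412] [2.000e-04 7.924e-01 6.100e-01 4.000e-04] 0.20597669988518924 [-1.87435532  0.93488997  5.16643006] [ 0.055 -0.032  2.037  0.     1.136  0.313]
```

View pics/w4.png

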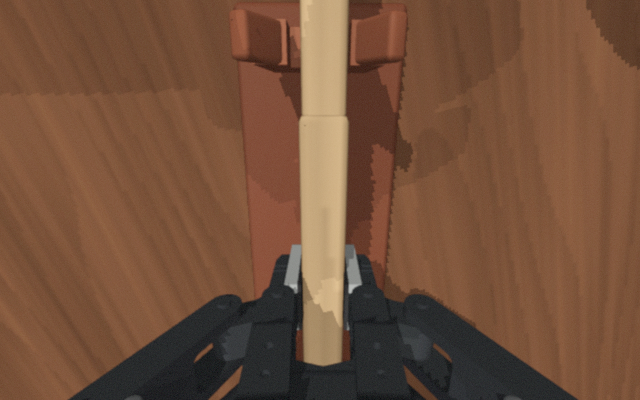

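Grip holds (17.5 mm opening against the 18 mm wide wood). Its back end is at row ~116. I'll compute the offset along the pole, then lift.

```bash
python3 - <<'E'
from h import *
W=wgrab(); Rt,p=tool()
for z in(.071,.072): 
  a=onz(W,(324,116.5),z); print(a,(Rt.T@(a-p)).round(4))
E
```

```text
[0.51445215 0.17393102 0.071     ] [ 0.075   0.0004 -0.0298]
[0.51446669 0.17400781 0.072     ] [ 0.0751  0.0004 -0.0308]
```

Emit:
step_arm(
  motion=[
    [0,0,0.03,0,0,0,255],
    [0,0,0.08,0,0,0,255],
    [0,0,0.14,0,0,0,255],
    [0,0,0.22,0,0,0,255],
    [0,0,0.3,0,0,0,255],
    [-0.01,-0.02,0.38,0,0,0.03,255],
    [-0.02,-0.05,0.46,0,0,0.06,255],
    [-0.03,-0.08,0.54,0,0,0.09,255],
    [-0.04,-0.11,0.6,0,0,0.11,255],
    [-0.04,-0.13,0.6,0,0,0.11,255],
  ],
)

```text
time: 7.9
tool_pos: [0.4756, 0.0356, 0.3466]
tool_rot: [0.004, 0.739, 0.673, 0.003]
contact_force: [-0.0, -0.3, -2.4]
gripper_width: 0.2
```

Emit:
step_arm(
  motion=[
    [0,-0.05,0,0,0,0,255],
    [0,-0.11,0,0,0,0,255],
    [0,-0.17,0,0,0,0,255],
    [0,-0.21,0,0,0,0,255],
    [0,-0.22,0,0,0,0,255],
    [0,-0.22,0,0,0,0,255],
  ],
)

```text
time: 8.5
tool_pos: [0.4739, -0.0738, 0.3387]
tool_rot: [-0.001, 0.74, 0.673, -0.0]
contact_force: [-1.1, -0.3, -2.7]
gripper_width: 0.197
```

```bash
python3 - <<'E'
from h import *
s=monitor.state(); p=s['tool_pos']; Rt,_=tool(); print(s['time'],p.round(4),s['tool_rot'].round(4),s['contact_force'].round(2))
hk=p+Rt@[-.2,0,-.019+.030]; print('pred hook',hk)
for n in('scene','top'):
    f=grab(n,n+'1.png'); im=f['pixels']
    print(n,'hook',proj(f,hk),'eye',proj(f,[.4555,-.288,.285]))
    for k in('hook','eye'):
        print(k,[(np.round(x['uv'],1),round(x['p'],2)) for x in eyes.pinpoint(k,n)[:2]])
    u,v=proj(f,[.4555,-.288,.285])[0].astype(int)
    c=np.ascontiguousarray(im[v-50:v+50,u-65:u+65,::-1]); cv2.imwrite('pics/%s1c.png'%n,cv2.resize(c,None,fx=5,fy=5,interpolation=cv2.INTER_CUBIC)); print('crop origin',u-65,v-50)
E
```

```text
8.5 [ 0.4739 -0.0738  0.3387] [-1.300e-03  7.399e-01  6.727e-01 -5.000e-04] [-1.09 -0.29 -2.7 ]
pred hook [ 0.45489716 -0.27283487  0.32749626]
scene hook [[245.4599046  111.55320069]] eye [[242.7614538  122.61945348]]
hook [(array([247.1, 109.4]), 0.85)]
eye [(array([243. , 126.4]), 0.94)]
crop origin 177 72
top hook [[418.36407497 248.7482981 ]] eye [[419.66934286 247.48925873]]
hook [(array([422.3, 249.7]), 0.89)]
eye [(array([417.5, 246.6]), 0.94)]
crop origin 354 197
```

View pics/top1c.png

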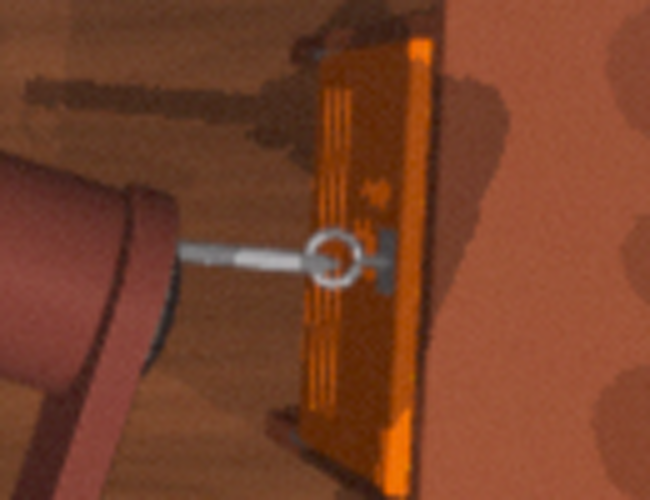

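View pics/scene1c.png

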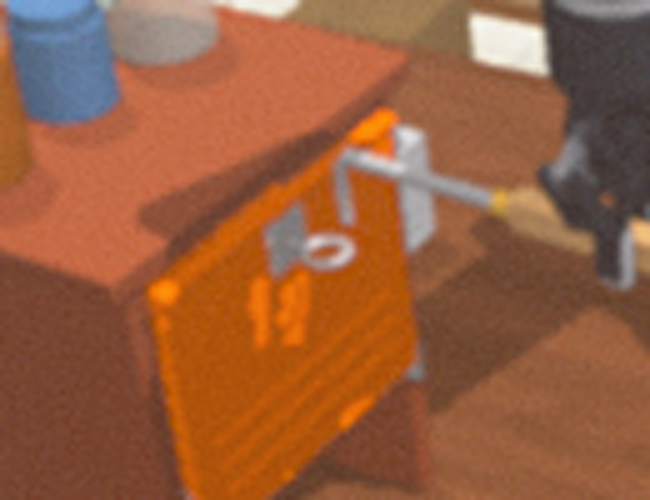

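```bash
python3 - <<'E'
from h import *
Rt,p=tool()
S=grab('scene');T=grab('top')
off={'bend':[-.2,0,-.019],'front':[-.2035,0,-.019],'tip':[-.2,0,-.019+.048]}
for k,o in off.items():
    P=p+Rt@np.array(o); print(k,P.round(4),proj(S,P),proj(T,P))
print('eye tri',tri(S,(242.6,122),T,(420.6,248.8)))
print(onz(T,(420.6,248.8),.285),onz(S,(242.6,122),.285))
E
```

```text
bend [ 0.456  -0.2719  0.3593] [[244.23434845 102.49482181]] [[421.52186274 249.1042889 ]]
front [ 0.4557 -0.2754  0.3593] [[243.27408413 102.20549889]] [[422.9355055  249.22987733]]
tip [ 0.456  -0.2719  0.3113] [[246.18236267 116.44875764]] [[416.27537764 247.9221764 ]]
eye tri (array([ 0.45204507, -0.29062882,  0.28449309]), np.float64(0.0001853410708620506))
[ 0.45203644 -0.29040159  0.285     ] [ 0.45271385 -0.29025953  0.285     ]
```

The views agree. The tine tip is seen in the scene image at (246.4,116.4) against a prediction of (246.2,116.4). The ring corrected for the top camera's bias is at about (0.454, -0.289), so I need to shift about -2 mm in x and -17 mm in y, then descend.

Emit:
step_arm(
  motion=[
    [-0.004,-0.02,0,0,0,0,255],
    [-0.004,-0.034,0,0,0,0,255],
    [-0.004,-0.034,0,0,0,0,255],
    [-0.004,-0.034,-0.02,0,0,0,255],
    [-0.004,-0.034,-0.04,0,0,0,255],
    [-0.004,-0.034,-0.055,0,0,0,255],
    [-0.004,-0.034,-0.055,0,0,0,255],
  ],
)

```text
time: 9.6
tool_pos: [0.4716, -0.0901, 0.3104]
tool_rot: [-0.002, 0.739, 0.673, -0.001]
contact_force: [-0.7, -0.2, -2.5]
gripper_width: 0.196
```

```bash
cat > look.py <<'E'
from h import *
import sys
t=sys.argv[1]
s=monitor.state(); p=s['tool_pos']; Rt,_=tool(); print(s['time'],p.round(4),s['contact_force'].round(2),s['gripper_width'])
hk=p+Rt@[-.2,0,.011]; print('pred hook',hk.round(4))
ims=[]
for n in('scene','top'):
    f=grab(n); im=f['pixels']
    u,v=proj(f,hk)[0].astype(int)
    c=np.ascontiguousarray(im[v-40:v+40,u-40:u+40,::-1]); ims.append(cv2.resize(c,None,fx=5,fy=5,interpolation=cv2.INTER_CUBIC)); print(n,'origin',u-40,v-40)
cv2.imwrite('pics/%s.png'%t,np.hstack(ims))
E
python3 look.py l1
```

```text
9.6 [ 0.4716 -0.0901  0.3104] [-0.71 -0.19 -2.49] 0.19630008351900805
pred hook [ 0.4529 -0.2892  0.2991]
scene origin 202 78
top origin 381 208
```

View pics/l1.png

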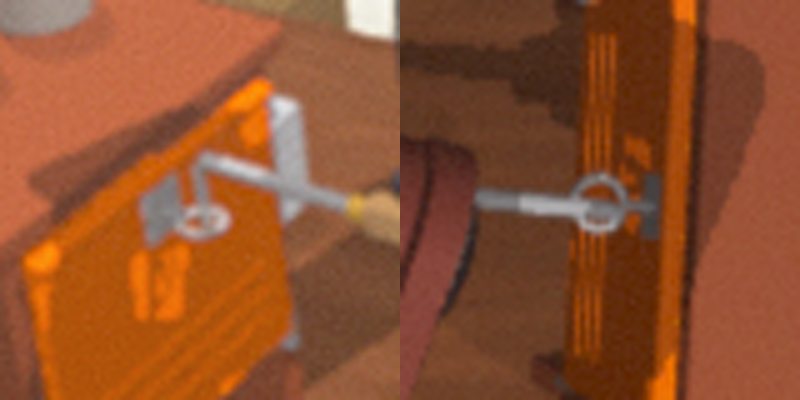

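The tine is over the middle of the ring and just entering it, with no contact force. I'll continue down.

Emit:
step_arm(
  motion=[
    [0,0,-0.016,0,0,0,255],
    [0,0,-0.032,0,0,0,255],
    [0,0,-0.046,0,0,0,255],
    [0,0,-0.046,0,0,0,255],
    [0,0,-0.046,0,0,0,255],
  ],
)

```text
time: 10.2
tool_pos: [0.4723, -0.0905, 0.2895]
tool_rot: [-0.0, 0.739, 0.673, -0.0]
contact_force: [0.8, -0.3, -2.7]
gripper_width: 0.2
```

```bash
python3 look.py l2
```

```text
10.2 [ 0.4723 -0.0905  0.2895] [ 0.75 -0.29 -2.69] 0.1996965046500531
pred hook [ 0.4536 -0.2896  0.2784]
scene origin 202 84
top origin 379 208
```

View pics/l2.png

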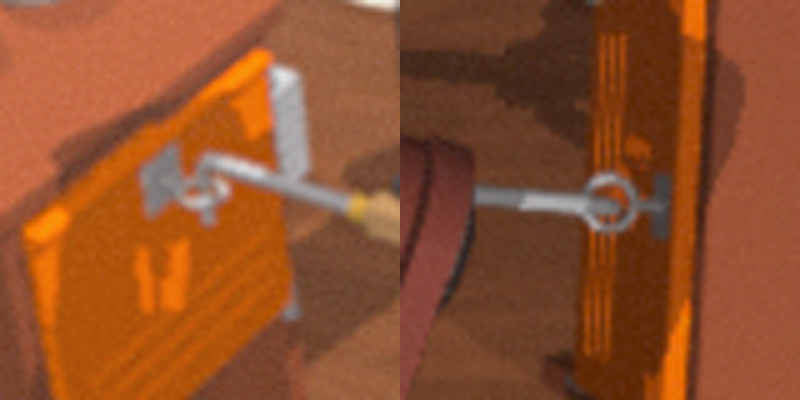

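The hook is through the ring, with the tip visible below it at about (208,220) in the left crop and only the pole's own weight on the wrist. Next I'll tabulate the arc to pull along.

```bash
cat > arc.py <<'E'
import numpy as np
o=np.array([.092,.996,0]); ax=np.array([-.996,.092,0])
def C(th,slack=.0075,dz=-.005):
    a=th/2.2; c,s=np.cos(a),np.sin(a); b=.2206
    f=.169*np.sin(b+th)-.037+slack; d=.165-.169*np.cos(b+th)
    po=f+.2*c+.011*s-.2; pz=-d-(.2*s-.011*c+.011)+dz
    return np.r_[(o*po+[0,0,pz])/.5, ax*a/1.5]
if __name__=='__main__':
    for t in [0,.05,.1,.15,.2,.25,.3,.34,.36]+list(np.arange(.38,.76,.02)): print(round(t,3),C(t).round(4).tolist())
E
python3 arc.py
```

```text
0 [0.0014, 0.0149, -0.0102, -0.0, 0.0, 0.0]
0.05 [0.0029, 0.0316, -0.0234, -0.0151, 0.0014, 0.0]
0.1 [0.0044, 0.0479, -0.0374, -0.0302, 0.0028, 0.0]
0.15 [0.0059, 0.0637, -0.0522, -0.0453, 0.0042, 0.0]
0.2 [0.0073, 0.079, -0.0679, -0.0604, 0.0056, 0.0]
0.25 [0.0087, 0.0938, -0.0842, -0.0755, 0.007, 0.0]
0.3 [0.01, 0.108, -0.1014, -0.0905, 0.0084, 0.0]
0.34 [0.011, 0.1189, -0.1156, -0.1026, 0.0095, 0.0]
0.36 [0.0115, 0.1241, -0.1228, -0.1087, 0.01, 0.0]
0.38 [0.0119, 0.1293, -0.1302, -0.1147, 0.0106, 0.0]
0.4 [0.0124, 0.1344, -0.1377, -0.1207, 0.0112, 0.0]
0.42 [0.0129, 0.1394, -0.1453, -0.1268, 0.0117, 0.0]
0.44 [0.0133, 0.1442, -0.153, -0.1328, 0.0123, 0.0]
0.46 [0.0138, 0.1489, -0.1608, -0.1388, 0.0128, 0.0]
0.48 [0.0142, 0.1536, -0.1687, -0.1449, 0.0134, 0.0]
0.5 [0.0146, 0.1581, -0.1767, -0.1509, 0.0139, 0.0]
0.52 [0.015, 0.1624, -0.1848, -0.1569, 0.0145, 0.0]
0.54 [0.0154, 0.1667, -0.193, -0.163, 0.0151, 0.0]
0.56 [0.0158, 0.1708, -0.2013, -0.169, 0.0156, 0.0]
0.58 [0.0161, 0.1748, -0.2097, -0.1751, 0.0162, 0.0]
0.6 [0.0165, 0.1787, -0.2181, -0.1811, 0.0167, 0.0]
0.62 [0.0169, 0.1824, -0.2267, -0.1871, 0.0173, 0.0]
0.64 [0.0172, 0.186, -0.2353, -0.1932, 0.0178, 0.0]
0.66 [0.0175, 0.1895, -0.244, -0.1992, 0.0184, 0.0]
0.68 [0.0178, 0.1929, -0.2528, -0.2052, 0.019, 0.0]
0.7 [0.0181, 0.1961, -0.2616, -0.2113, 0.0195, 0.0]
0.72 [0.0184, 0.1991, -0.2706, -0.2173, 0.0201, 0.0]
0.74 [0.0187, 0.202, -0.2796, -0.2233, 0.0206, 0.0]
```

Emit:
step_arm(
  motion=[
    [0,0,-0.01,0,0,0,255],
    [0.0007,0.007,-0.01,0,0,0,255],
    [0.0014,0.015,-0.01,0,0,0,255],
    [0.002,0.023,-0.017,-0.0075,0.0007,0,255],
    [0.003,0.032,-0.0234,-0.015,0.0014,0,255],
    [0.0037,0.04,-0.0304,-0.0226,0.002,0,255],
    [0.0044,0.048,-0.0374,-0.03,0.0028,0,255],
    [0.0044,0.048,-0.0374,-0.03,0.0028,0,255],
  ],
)

```text
time: 11.1
tool_pos: [0.4744, -0.0656, 0.2704]
tool_rot: [0.015, 0.739, 0.674, -0.017]
contact_force: [-0.9, -2.2, -1.9]
gripper_width: 0.203
```

```bash
python3 look.py l3
```

```text
11.1 [ 0.4744 -0.0656  0.2704] [-0.9  -2.16 -1.88] 0.20306830580528057
pred hook [ 0.456  -0.2651  0.2685]
scene origin 209 88
top origin 369 206
```

View pics/l3.png

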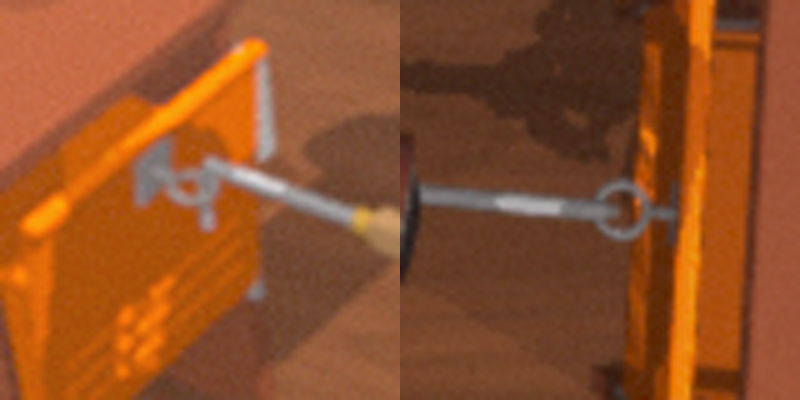

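The bin is coming out with the hook seated against the front of the ring. Continue.

Emit:
step_arm(
  motion=[
    [0.0007,0.008,-0.0074,-0.0075,0.0007,0,255],
    [0.0015,0.0158,-0.0148,-0.015,0.0014,0,255],
    [0.0022,0.0235,-0.0225,-0.0226,0.002,0,255],
    [0.0029,0.0311,-0.0305,-0.0302,0.0028,0,255],
    [0.0036,0.0385,-0.0385,-0.0378,0.0035,0,255],
    [0.0043,0.0459,-0.0468,-0.0453,0.0042,0,255],
    [0.005,0.053,-0.0555,-0.053,0.0049,0,255],
    [0.0056,0.06,-0.064,-0.0603,0.0056,0,255],
    [0.0061,0.0655,-0.071,-0.0663,0.0061,0,255],
    [0.0066,0.071,-0.0782,-0.0724,0.0067,0,255],
  ],
)

```text
time: 12.2
tool_pos: [0.4779, -0.0308, 0.2319]
tool_rot: [0.052, 0.737, 0.671, -0.057]
contact_force: [0.6, -3.6, -3.5]
gripper_width: 0.2
```

Emit:
step_arm(
  motion=[
    [0.0005,0.0052,-0.0072,-0.006,0.0005,0,255],
    [0.0005,0.0052,-0.0072,-0.006,0.0005,0,255],
    [0.0005,0.0052,-0.0072,-0.006,0.0005,0,255],
  ],
)

```text
time: 12.5
tool_pos: [0.4782, -0.0282, 0.2286]
tool_rot: [0.055, 0.737, 0.671, -0.06]
contact_force: [-0.1, -2.0, -2.2]
gripper_width: 0.199
```

```bash
python3 look.py l4
```

```text
12.5 [ 0.4782 -0.0282  0.2286] [-0.1  -1.99 -2.21] 0.19883138700289177
pred hook [ 0.4597 -0.2265  0.2503]
scene origin 220 97
top origin 353 205
```

View pics/l4.png

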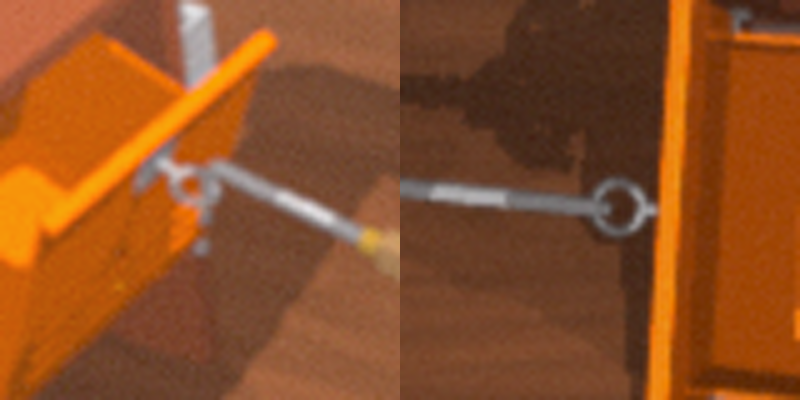

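Emit:
step_arm(
  motion=[
    [0.0002,0.0026,-0.0037,-0.003,0.0003,0,255],
    [0.0005,0.0052,-0.0074,-0.006,0.0006,0,255],
    [0.0007,0.0078,-0.0111,-0.009,0.0009,0,255],
    [0.0009,0.0103,-0.0149,-0.012,0.0012,0,255],
    [0.0009,0.0103,-0.0149,-0.012,0.0012,0,255],
  ],
)

```text
time: 13.1
tool_pos: [0.4784, -0.0254, 0.2211]
tool_rot: [0.063, 0.736, 0.67, -0.069]
contact_force: [-0.9, -9.6, -2.4]
gripper_width: 0.204
```

Emit:
step_arm(
  motion=[
    [0.0002,0.0025,-0.0038,-0.003,0.0003,0,255],
    [0.0005,0.005,-0.0076,-0.006,0.0006,0,255],
    [0.0005,0.005,-0.0076,-0.006,0.0006,0,255],
  ],
)

```text
time: 13.4
tool_pos: [0.4787, -0.0217, 0.2169]
tool_rot: [0.065, 0.736, 0.67, -0.071]
contact_force: [-0.6, -5.3, -3.2]
gripper_width: 0.204
```

Emit:
step_arm(
  motion=[
    [0.0002,0.0025,-0.0038,-0.003,0.0003,0,255],
    [0.0004,0.0048,-0.0077,-0.006,0.0006,0,255],
    [0.0004,0.0048,-0.0077,-0.006,0.0006,0,255],
  ],
)

```text
time: 13.7
tool_pos: [0.4789, -0.018, 0.2129]
tool_rot: [0.067, 0.736, 0.67, -0.074]
contact_force: [0.0, -0.1, -2.1]
gripper_width: 0.199
```

Force rose to 9.6 N, then fell to zero: that is the catch being passed. A quick look, then on to feel for the stop.

```bash
python3 look.py l5
```

```text
13.7 [ 0.4789 -0.018   0.2129] [ 0.02 -0.05 -2.12] 0.19915552587872765
pred hook [ 0.4605 -0.2154  0.2417]
scene origin 224 100
top origin 349 204
```

View pics/l5.png

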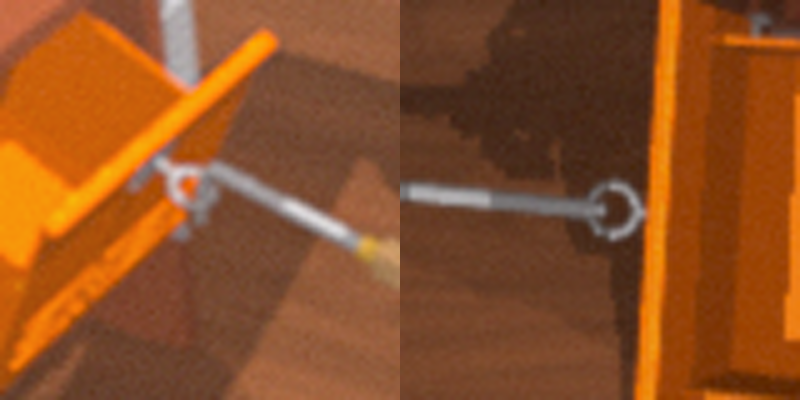

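Emit:
step_arm(
  motion=[
    [0.0002,0.0025,-0.0038,-0.003,0.0003,0,255],
    [0.0004,0.0047,-0.0077,-0.006,0.0006,0,255],
    [0.0004,0.0047,-0.0077,-0.006,0.0006,0,255],
  ],
)

```text
time: 14.1
tool_pos: [0.4792, -0.0176, 0.2097]
tool_rot: [0.072, 0.735, 0.669, -0.079]
contact_force: [-0.2, -8.2, -1.7]
gripper_width: 0.199
```

Emit:
step_arm(
  motion=[
    [0.0001,0.001,-0.0002,0,0,0,255],
    [0.0002,0.002,-0.0004,0,0,0,255],
    [0.0002,0.002,-0.0004,0,0,0,255],
  ],
)

```text
time: 14.4
tool_pos: [0.4794, -0.0174, 0.2099]
tool_rot: [0.072, 0.735, 0.669, -0.079]
contact_force: [-0.8, -11.3, -2.0]
gripper_width: 0.2
```

Emit:
step_arm(
  motion=[
    [0.0001,0.001,-0.0002,0,0,0,255],
    [0.0002,0.002,-0.0004,0,0,0,255],
    [0.0002,0.002,-0.0004,0,0,0,255],
  ],
)

```text
time: 14.7
tool_pos: [0.4794, -0.0172, 0.2097]
tool_rot: [0.073, 0.735, 0.669, -0.08]
contact_force: [-1.1, -14.8, -1.4]
gripper_width: 0.199
```

Emit:
step_arm(
  motion=[
    [0,0.0004,0,0,0,0,255],
    [0,0.0004,0,0,0,0,255],
    [0,0.0004,0,0,0,0,255],
    [0,0.0004,0,0,0,0,255],
    [0,0.0004,0,0,0,0,255],
    [0,0.0004,0,0,0,0,255],
    [0,0.0004,0,0,0,0,255],
    [0,0.0004,0,0,0,0,255],
  ],
)

```text
time: 15.5
tool_pos: [0.4794, -0.0172, 0.2097]
tool_rot: [0.073, 0.735, 0.669, -0.08]
contact_force: [-0.7, -15.4, -1.5]
gripper_width: 0.201
```

```bash
python3 look.py l6; python3 - <<'E'
from h import *
S=grab('scene');T=grab('top')
o=np.array([.092,.996,0]); h=np.array([.4545,-.289,.285])-.037*o; h[2]=.12
for th in(.4,.45,.5,.55):
    P=h+.169*(np.sin(.2206+th)*o+np.array([0,0,np.cos(.2206+th)])); print(th,P.round(4),proj(S,P).round(1),proj(T,P).round(1))
for n in('scene','top'): print(n,[(np.round(x['uv'],1),round(x['p'],2)) for x in eyes.pinpoint('eye',n)[:2]])
E
```

```text
15.5 [ 0.4794 -0.0172  0.2097] [ -0.69 -15.37  -1.55] 0.2008755710299776
pred hook [ 0.4607 -0.214   0.2421]
scene origin 224 100
top origin 348 204
0.4 [ 0.4601 -0.228   0.2575] [[260.  135.2]] [[394.8 245.3]]
0.45 [ 0.4608 -0.2212  0.2524] [[262.  137.2]] [[391.9 244.9]]
0.5 [ 0.4614 -0.2148  0.247 ] [[263.9 139.3]] [[389.2 244.6]]
0.55 [ 0.4619 -0.2086  0.2413] [[265.8 141.4]] [[386.5 244.3]]
scene [(array([261.6, 138.4]), 0.74)]
top [(array([390.4, 245.8]), 0.58)]
```

View pics/l6.png

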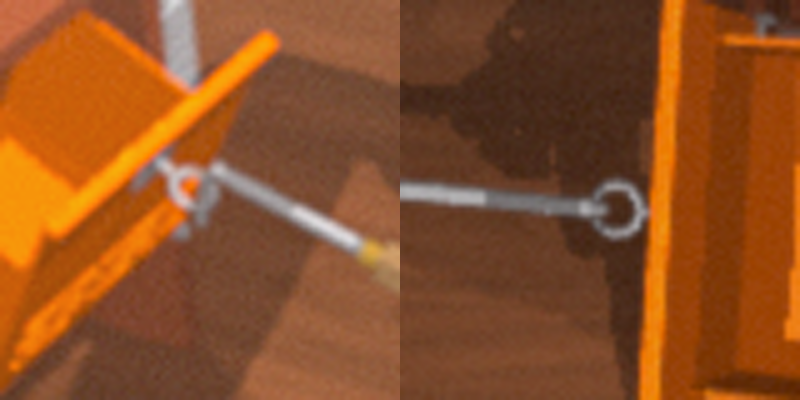

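The pull held at 15.4 N with almost no motion (0.2 mm for 3.5 N), so this is the hard stop. The ring is at (261.6,137.4) in the scene and (391.4,245.6) in the top view, a tilt of about 0.46. Now I'll relax, centre the tine in the ring and lift along it.

Emit:
step_arm(
  motion=[
    [-0.0004,-0.004,0.0008,0,0,0,255],
    [-0.0008,-0.008,0.0016,0,0,0,255],
    [-0.0012,-0.012,0.0024,0,0,0,255],
    [-0.0016,-0.016,0.0032,0,0,0,255],
    [-0.002,-0.02,0.0042,0,0,0,255],
    [-0.002,-0.02,0.0042,0,0,0,255],
    [-0.002,-0.02,0.0042,0,0,0,255],
  ],
)

```text
time: 16.5
tool_pos: [0.4785, -0.0237, 0.2111]
tool_rot: [0.07, 0.735, 0.67, -0.077]
contact_force: [0.2, 0.4, -1.9]
gripper_width: 0.198
```

```bash
python3 look.py l7
```

```text
16.5 [ 0.4785 -0.0237  0.2111] [ 0.24  0.37 -1.92] 0.19807888588638123
pred hook [ 0.46   -0.2208  0.2417]
scene origin 222 100
top origin 350 205
```

View pics/l7.png

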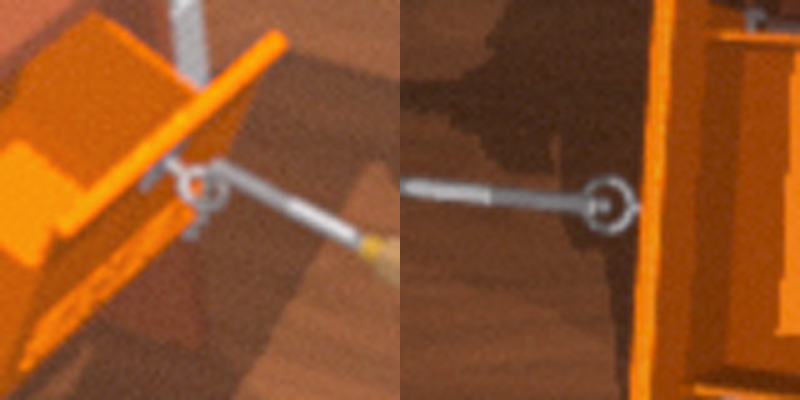

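Emit:
step_arm(
  motion=[
    [0.0003,0.003,0.015,0,0,0,255],
    [0.0006,0.006,0.03,0,0,0,255],
    [0.0006,0.006,0.03,0,0,0,255],
  ],
)

```text
time: 16.9
tool_pos: [0.4798, -0.0207, 0.2283]
tool_rot: [0.071, 0.735, 0.67, -0.076]
contact_force: [0.6, -0.2, -1.6]
gripper_width: 0.203
```

```bash
python3 look.py l8
```

```text
16.9 [ 0.4798 -0.0207  0.2283] [ 0.55 -0.19 -1.61] 0.2026247739154035
pred hook [ 0.4613 -0.2178  0.259 ]
scene origin 222 95
top origin 351 204
```

View pics/l8.png

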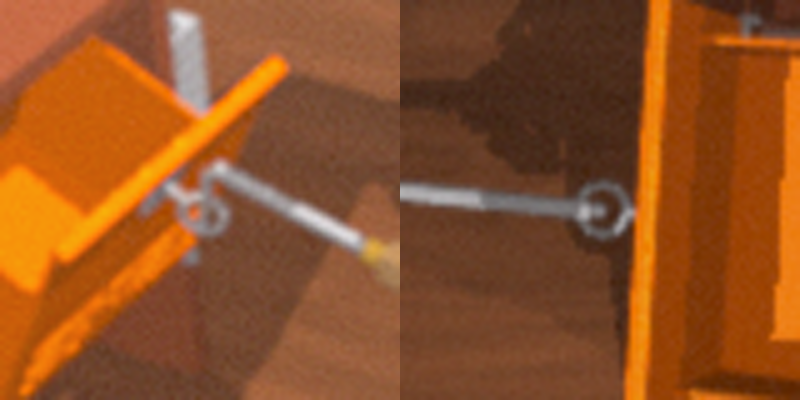

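Emit:
step_arm(
  motion=[
    [0.0003,0.004,0.02,0,0,0,255],
    [0.0006,0.008,0.04,0,0,0,255],
    [0.001,0.014,0.07,0,0,0,255],
    [0.001,0.02,0.1,0,0,0,255],
    [0.001,0.025,0.12,0,0,0,255],
    [0.001,0.025,0.12,0,0,0,255],
  ],
)

```text
time: 17.6
tool_pos: [0.4804, -0.008, 0.2892]
tool_rot: [0.072, 0.735, 0.67, -0.075]
contact_force: [-0.1, -0.1, -2.9]
gripper_width: 0.2
```

```bash
python3 look.py l9
```

```text
17.6 [ 0.4804 -0.008   0.2892] [-0.12 -0.08 -2.95] 0.2001294074720782
pred hook [ 0.4619 -0.2051  0.3198]
scene origin 224 79
top origin 351 205
```

View pics/l9.png

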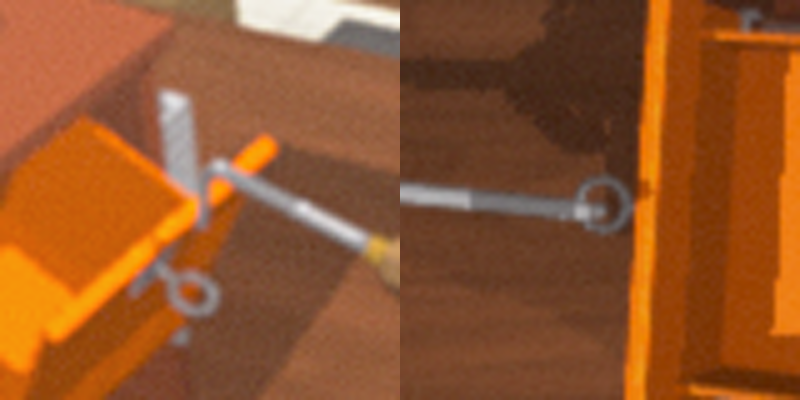

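The hook is clear above the ring and the bin stays open. Now I'll check the pole in the hand against the grasp picture and work out the way back.

```bash
python3 - <<'E'
from h import *
W=wgrab('w5.png'); Rt,p=tool()
Rg=Rot.from_quat([.7924,.6100,.0004,.0002]).as_matrix()
print('turn/1.5',(Rot.from_matrix(Rg@Rt.T).as_rotvec()/1.5).round(4),'shift/.5 to seat',((np.array([.4949,.1016,.0412])-p)/.5).round(4))
E
python3 -c "
import cv2,numpy as np
a=cv2.imread('pics/w4.png');b=cv2.imread('pics/w5.png')
cv2.imwrite('pics/w45.png',np.hstack([a[:,160:500],b[:,160:500]]))"
```

```text
turn/1.5 [ 0.1371 -0.0255 -0.1098] shift/.5 to seat [ 0.0317  0.2197 -0.489 ]
```

View pics/w45.png

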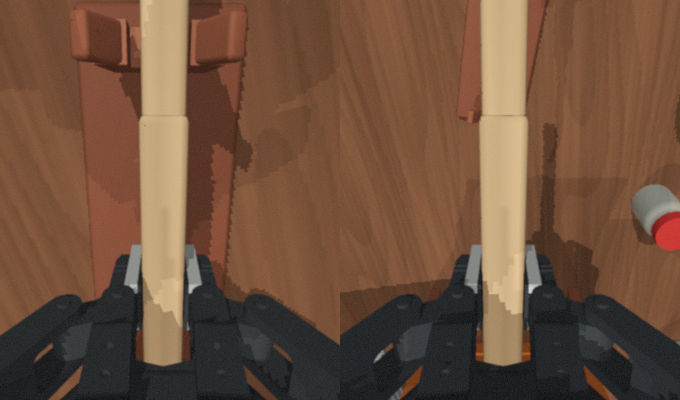

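The pole has not slipped: the grip's back end is at row ~116 in both pictures. I'll move clear of the bin first, then level and align over the rest.

Emit:
step_arm(
  motion=[
    [0.005,0.05,0,0,0,0,255],
    [0.01,0.1,0,0,0,0,255],
    [0.02,0.15,0,0.03,-0.005,-0.02,255],
    [0.028,0.2,0,0.06,-0.011,-0.05,255],
    [0.0317,0.2197,-0.03,0.1,-0.018,-0.08,255],
    [0.0317,0.2197,-0.08,0.1371,-0.0255,-0.1098,255],
    [0.0317,0.2197,-0.14,0.1371,-0.0255,-0.1098,255],
    [0.0317,0.2197,-0.2,0.1371,-0.0255,-0.1098,255],
    [0.0317,0.2197,-0.25,0.1371,-0.0255,-0.1098,255],
    [0.0317,0.2197,-0.25,0.1371,-0.0255,-0.1098,255],
  ],
)

```text
time: 18.75
tool_pos: [0.4914, 0.101, 0.1555]
tool_rot: [-0.002, 0.793, 0.61, -0.004]
contact_force: [-1.5, -1.3, -1.7]
gripper_width: 0.203
```

```bash
python3 - <<'E'
from h import *
Rt,p=tool(); s=monitor.state()
Rg=Rot.from_quat([.7924,.6100,.0004,.0002]).as_matrix()
print(s['time'],p.round(4),'turn/1.5',(Rot.from_matrix(Rg@Rt.T).as_rotvec()/1.5).round(4),'shift/.5 to seat',((np.array([.4949,.1016,.0412])-p)/.5).round(4))
W=wgrab('w6.png')
T=grab('top','top6.png')
E
```

```text
18.75 [0.4914 0.101  0.1555] turn/1.5 [ 0.0007 -0.0067  0.0004] shift/.5 to seat [ 0.0071  0.0011 -0.2286]
```

View pics/w6.png

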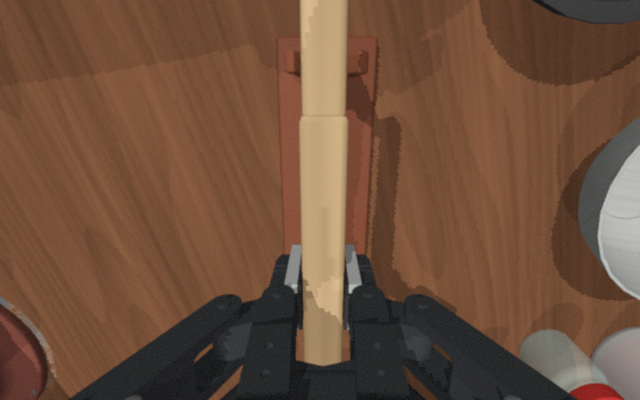

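Emit:
step_arm(
  motion=[
    [0.003,0.001,-0.05,0,0,0,255],
    [0.003,0.001,-0.1,0,0,0,255],
    [0.003,0.001,-0.13,0,0,0,255],
    [0.003,0.001,-0.13,0,0,0,255],
    [0.003,0.001,-0.13,0,0,0,255],
  ],
)

```text
time: 19.35
tool_pos: [0.4975, 0.1021, 0.0975]
tool_rot: [0.001, 0.792, 0.61, 0.001]
contact_force: [-0.3, 0.9, -1.3]
gripper_width: 0.201
```

```bash
cat > seat.py <<'E'
from h import *
Rt,p=tool(); s=monitor.state()
Rg=Rot.from_quat([.7924,.6100,.0004,.0002]).as_matrix()
print(s['time'],p.round(4),'turn/1.5',(Rot.from_matrix(Rg@Rt.T).as_rotvec()/1.5).round(4),'shift/.5 to seat',((np.array([.4949,.1016,.0412])-p)/.5).round(4),s['contact_force'].round(1))
E
python3 seat.py
```

```text
19.35 [0.4975 0.1021 0.0975] turn/1.5 [0.0001 0.0016 0.0002] shift/.5 to seat [-0.0051 -0.0009 -0.1126] [-0.3  0.9 -1.3]
```

Emit:
step_arm(
  motion=[
    [-0.005,-0.001,-0.02,0,0,0,255],
    [-0.005,-0.001,-0.04,0,0,0,255],
    [-0.005,-0.001,-0.04,0,0,0,255],
    [-0.005,-0.001,-0.04,0,0,0,255],
  ],
)

```text
time: 19.75
tool_pos: [0.4938, 0.1015, 0.0758]
tool_rot: [0.0, 0.792, 0.61, 0.0]
contact_force: [-0.5, 0.2, -2.1]
gripper_width: 0.2
```

```bash
python3 seat.py; python3 - <<'E'
from h import *
W=wgrab('w7.png')
E
```

```text
19.75 [0.4938 0.1015 0.0758] turn/1.5 [ 0.0001 -0.0001  0.0002] shift/.5 to seat [ 0.0022  0.0002 -0.0692] [-0.5  0.2 -2.1]
```

View pics/w7.png

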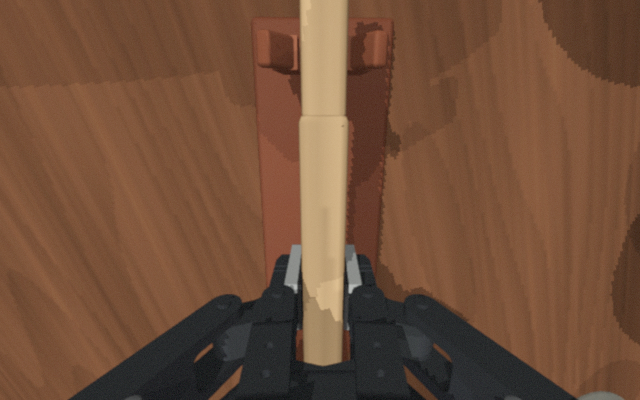

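The tail is centred between the uprights of the rear notch. Lowering.

Emit:
step_arm(
  motion=[
    [0.002,0,-0.02,0,0,0,255],
    [0.002,0,-0.04,0,0,0,255],
    [0.002,0,-0.055,0,0,0,255],
    [0.002,0,-0.066,0,0,0,255],
    [0.002,0,-0.068,0,0,0,255],
    [0.002,0,-0.068,0,0,0,255],
  ],
)

```text
time: 20.4
tool_pos: [0.4949, 0.1015, 0.0419]
tool_rot: [0.0, 0.793, 0.61, 0.0]
contact_force: [0.4, 0.2, -3.0]
gripper_width: 0.204
```

```bash
python3 seat.py
```

```text
20.4 [0.4949 0.1015 0.0419] turn/1.5 [ 0.0001 -0.      0.0002] shift/.5 to seat [-0.      0.0002 -0.0013] [ 0.4  0.2 -3. ]
```

Pose matches the grasp pose within 1 mm. Release and lift off.

Emit:
step_arm(
  motion=[
    [0,0,-0.0012,0,0,0,255],
    [0,0,-0.0012,0,0,0,150],
    [0,0,-0.0012,0,0,0,80],
    [0,0,-0.0012,0,0,0,0],
    [0,0,-0.0012,0,0,0,0],
    [0,0,-0.0012,0,0,0,0],
    [0,0,-0.0012,0,0,0,0],
    [0,0,0.03,0,0,0,0],
    [0,0,0.1,0,0,0,0],
    [0,0,0.18,0,0,0,0],
  ],
)

```text
time: 21.4
tool_pos: [0.4936, 0.1014, 0.1315]
tool_rot: [-0.001, 0.793, 0.61, -0.001]
contact_force: [0.7, -0.4, -0.4]
gripper_width: 1.001
```

Emit:
step_arm(
  motion=[
    [0,-0.02,0.1,0,0,0,0],
    [0.02,-0.04,0.2,0,0,0,0],
    [0.02,-0.04,0.3,0,0,0,0],
    [0.02,-0.04,0.3,0,0,0,0],
    [0.02,-0.04,0.3,0,0,0,0],
  ],
)

```text
time: 21.9
tool_pos: [0.5061, 0.0815, 0.2846]
tool_rot: [0.002, 0.793, 0.61, 0.002]
contact_force: [-0.1, 0.9, -0.8]
gripper_width: 0.999
```

```bash
python3 - <<'E'
from h import *
s=monitor.state(); print(s['time'],s['tool_pos'].round(3),s['gripper_width'])
W=wgrab('w8.png'); S=grab('scene','scene8.png'); T=grab('top','top8.png')
for n in('wrist','scene','top'):
  for k in('pole_grip','hook','rest_seat'): print(n,k,[(np.round(x['uv'],1),round(x['p'],2)) for x in eyes.pinpoint(k,n)[:1]])
E
```

```text
21.9 [0.506 0.081 0.285] 0.9990220031899586
wrist pole_grip [(array([308.6, 149.6]), 0.61)]
wrist hook []
wrist rest_seat [(array([302.9, 153.4]), 0.71)]
scene pole_grip [(array([357.2, 219.4]), 0.81)]
scene hook [(array([303. , 198.3]), 0.71)]
scene rest_seat [(array([354.6, 218.9]), 0.88)]
top pole_grip [(array([389.1, 243.7]), 0.31)]
top hook [(array([339.4, 248.5]), 0.59)]
top rest_seat []
```

View pics/w8.png

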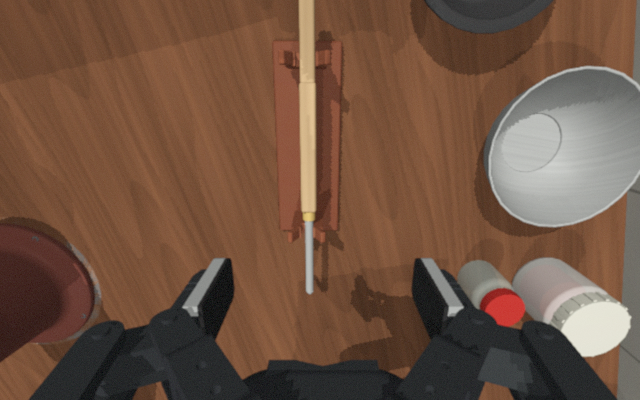

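View pics/scene8.png

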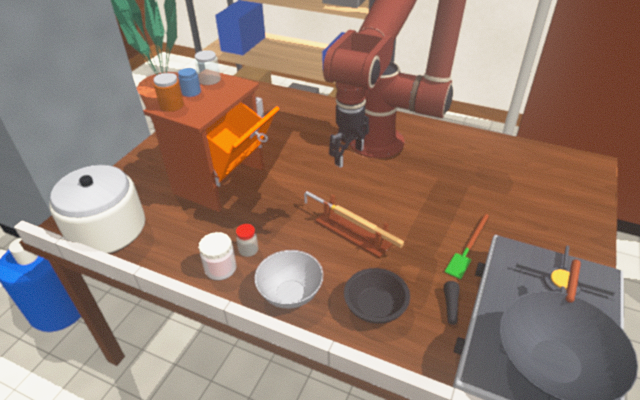

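```bash
python3 - <<'E'
from h import *
a=cv2.imread('pics/scene0.png').astype(np.float32);b=cv2.imread('pics/scene8.png').astype(np.float32)
A=cv2.cvtColor(a[185:255,295:410],cv2.COLOR_BGR2GRAY);B=cv2.cvtColor(b[185:255,295:410],cv2.COLOR_BGR2GRAY)
print('shift px',cv2.phaseCorrelate(A,B),'mean diff',np.abs(A-B).mean())
W=wgrab()
p,q=onz(W,(304,81),.072),onz(W,(308.5,213),.072); print((p+q)/2,np.linalg.norm(p-q))
print(monitor.state()['time'], manip.job_done())
E
```

```text
shift px ((-0.4092844547012504, 0.4394982717375413), 0.7929243072315498) mean diff 6.4394073
[0.49230743 0.10348612 0.072     ] 0.14910617535756115
the job is handed in; nothing more can be done
22.55 None
```

The job is done and handed in at about 22.6 s. The bin is open on its catch, and the pole is back in its rest with the hook pointing the same way as before. The hand-in reports no verdict, so this rests on my own checks.

**Bin:**
- I lifted the pole out, dropped the hook into the shut bin's eye and drew the bin out slowly. At the catch I read about 9.6 N, which then fell to zero as it went over.
- On the stop I held a pull of about 15 N for 0.8 s. The highest reading was 15.4 N. It moved only about 0.2 mm for 3.5 N more pull, so it was the hard stop.
- The tilt I measured from the images there was about 0.46 rad. That is only just above the 0.45 needed, but it agrees with the lowest stop setting given.
- After unhooking, the last pictures show the bin still out.

**Pole:**
- The hand let go of the pole with the arm within about 1 mm of where it had grasped it.
- The last wrist picture puts the grip's middle at (0.492, 0.103), about 2 mm from the first measurement.
- The scene pictures from before and after differ by about 0.6 px (roughly 2 mm) at the pole, with both notches filled.
- The other things on the counter look unmoved in the last scene view.

**Disagreements:**
- The trained network put the eye about 5 mm to one side of the ring I saw in the wrist picture. I went by the picture, and the hook went in without contact.
- In the last top view the network placed the grip wrongly, with a low score of 0.31, so I ignored it.

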